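# Align the quarter-turn fastener and hold the console's filter cover shut

### The job

Close the grey filter cover on top of the white endoscopy console: turn its black quarter-turn fastener until the white slot line on its grip points at the two green marks, and only then push the cover all the way down until it is flush with its frame. The gasket springs it up again, so finish while still holding the cover pressed fully down, fastener still on its marks. Leave the three small things standing on the console alone.

Things in the scene. Friction and masses are not known exactly. Their poses are not given: they have to be found in the camera images.
- console: White console, a fixed box 340 (x) x 400 (y) x 120 mm high; place and yaw differ per run. Origin: centre of its underside; x towards its screen side, z up. In its flat top (at 120 mm) lies the grey cover, a plate 130 (x) x 200 (y) x 6 mm in a flat frame, its centre at (-50, 0) mm in this frame. The three bystanders stand on the top around x = +110 mm.
- cover (a joint): How far the cover is pushed down (m): 0 = sprung up, top face 8 mm above the frame (128 mm above the work surface); 0.008 = flush (120 mm). It moves straight down without tilting, wherever pushed. Gasket spring: about 3 N starts it, about 12 N holds it down; let go, it rises. With the fastener over 0.2 rad off its marks a cross-bar beneath blocks it after 2 to 3 mm.
- cover_pad (a point): Centre of the blue 44 x 44 mm press pad on the cover's top face, moving with it (128 mm above the work surface when up, 120 when down); 105 mm from the fastener's axis, towards the console's -y. Axes as the console's. A good place to push with closed fingertips; pushing elsewhere on the cover or through the fastener also works.
- fastener (a joint): Angle of the fastener (rad), growing clockwise seen from above: 0 = grip bar and slot line along the console's x axis, 1.571 = along its y axis, pointing at both green marks (aligned). Starts between 0.1 and 0.8. Stops lie at -0.1 and 2.3, so it can be turned too far. It stays where it is left (friction 0.05 N m).
- fastener_grip (a point): On the fastener's vertical axis, 20 mm above the cover's top face (148 mm above the work surface when up); x along the grip bar. Black disc, radius 20, 5 mm thick, carrying an upright grip bar 40 long, 12 wide, its top 30 mm above the cover, with a white slot line along it; pinch it across the 12 mm from above. Green marks: on the cover, 33 mm either side of the axis along the console's y.
- camera_head: Bystander: black camera head, a stepped cylinder 44 mm across, 56 mm tall, standing on the console. Origin at the centre of its underside. Leave alone.
- cup: Bystander: small open steel cup, 56 mm across, 45 mm tall, on the console. Origin at the centre of its underside. Leave alone.
- holder_ring: Bystander: blue plastic holder ring, 56 mm outside, 30 mm bore, 18 mm high, lying on the console. Origin at the centre of its underside. Leave alone.

How it is judged:
By the outcome, as a careful person would: the job done as asked, in the order asked, and still so for the second after the job is handed in, while the arm keeps its last pose, push and grip.
It also fails if it takes over 38 s, if anything falls off the work surface, if the arm or the gripper's body presses on something with over 40 N, if the wrist force passes 120 N, or if a joint passes its speed limit or range.

### The arm

A 6-joint arm with a two-finger parallel gripper is mounted at the origin on the work surface. World frame = base frame: x ahead of the robot, y to its left, z up, the work surface at z = 0. Lengths are in m, angles in degrees, forces in N, time in s.
With the tool pointing down it reaches from about 0.325 to 0.9 m from the base axis. Payload 6.1 kg.
Tool frame: the origin (TCP) lies on the centre line of the jaws, within the pads' length; the fingertips stand arm.tips_ahead ahead of it and the grasp point (between the pads) lies 3 mm ahead of it (arm.tips_ahead is the distance from the TCP to the fingertips, in m); x points along the fingers, y is the direction in which the jaws open and shut, and the axes are right-handed (so a half turn about x gives the same grasp; the last joint's range is limited). The gripper opens to 85 mm and grips with 20 to 120 N. Pads are 22 mm wide; open, the fingers measure 114 mm over their backs; the gripper's body (76 mm by 85 mm) begins 54 mm behind the grasp point. The pads swing forward as they close: fully open they stand 13 mm farther back than shut.
Start: joints at [-76.496, 12.628, 87.462, -0, 79.91, -7.225], TCP at [0.221, -0.585, 0.253] pointing down, gripper open.
Joint ranges: [-170.65, 170.65], [-52.31, 119.04], [5.05, 147.46], [-71.25, 251.25], [11.57, 151.72], [-153.62, 153.62]. Speed limits (degrees/s): [147.25, 147.25, 172.46, 180, 180, 180].

### API

Orientations are given as a 3x3 rotation matrix whose columns are the frame's x, y, z axes.
In Python, from station import arm gives the robot as it stands.
- The arm moves only by the tool carry_out, never from a script. Its argument "targets" is a list of rows, each a list of 7 numbers: the shift along the tool's x, y, z in m, then the turn, a rotation vector about the tool's x, y, z in rad, then the opening in per cent of the stroke, from 0 (shut) to 100 (fully open). A call has exactly 10 rows; each row is the pose to reach, as a shift and turn from the pose commanded when the call began, along the tool's axes at that moment; what a row does not reach only later rows make up. A row lasts 1/8 s, in which the tool goes at most 62.5 mm and 10.7 degrees, less where a joint would pass 70% of its speed; a pose out of reach is approached as far as the arm can. A call with a gripper value outside its range is refused whole. The fingers move at their own pace and stop on an object; the grip force is fixed at half the most. Time passes only in rows, so rows that repeat a pose let the fingers close, or fill a call up. It gives the time, the measured TCP pose, the force and the opening at its end, in the units of the state.
- arm.get_state(): the state, without advancing time (a new reading comes with each control period).
- arm.grab_frame(name): name is "side" or "top"; returns (picture, depth): 480x640x3 uint8, blue, green, red; 480x640 float32, m along the optical axis (not along the pixel's ray), 0 where there is no reading.
- arm.camera_params(name): a dict with "K" (3x3 intrinsics, pixels), "distortion" ([k1, k2, p1, p2, k3] as OpenCV has them; the pictures are not rectified), "R" (3x3) and "t" (3): a world point X has camera coordinates R X + t. Camera axes: x right, y down, z forward; pixel columns grow to the right and rows downward; lengths in m; the calibration is good to about 2 mm. A picture is of the moment at which its call begins. camera_params takes no time and is no camera call.
- arm.sign_off(): hands the job in, once; it reports no verdict.
The state is a dict: "clock": time; "joints": joint angles; "qvel": joint speeds; "joint_efforts": joint torques, N m; "tcp_pos": TCP position; "tcp_rot": TCP orientation; "contact_force": force on the tool from outside, world axes, zero at the start; "ft_torque": the same for the moment, N m; "finger_gap": finger opening in m.
Only numpy, scipy, OpenCV 4.12 (cv2) and the standard library are available. Lean on these libraries where they do the work, as an engineer would, in place of code of your own. Each camera call takes 0.05 s, during which the arm holds its last target.

## Working session

There is one attempt and no reset: what is moved stays moved. The work goes in short steps, Python scripts to look and compute and a tool call to move; the robot and the scene stay as the last step left them, time stands still between calls to the robot, and variables do not carry over. Pictures are saved under pics/ and viewed, and the job is handed in when it is done.

Besides the shell and the picture viewer there is one more tool, called after ">>>" in YAML: its name, and indented under it one key for each argument. carry_out: Moves the arm, as the interface text tells. Its arguments: {"type":"object","properties":{"targets":{"type":"array"}},"required":["targets"]}

```bash
mkdir -p pics; ls; python3 - <<'E'
from station import arm
import cv2,numpy as np
print(arm.get_state(), arm.tips_ahead)
for n in("top","side"):
    p,d=arm.grab_frame(n); cv2.imwrite(f"pics/{n}0.png",p); np.save(f"pics/{n}0.npy",d); print(n,arm.camera_params(n))
E
```

```text
pics
{'clock': 0.0, 'joints': array([-7.64955690e+01,  1.26742250e+01,  8.75245151e+01, -1.29957079e-03,
        7.99103356e+01, -7.22637377e+00]), 'qvel': array([ 0.03418239, -0.10118911, -0.02407327, -0.01980595, -0.05992466,
        0.04261706]), 'joint_efforts': array([ 4.41938764e-04, -4.96903896e+01, -3.89393842e+01, -2.36649312e-04,
        1.10245679e-02,  1.29560703e-05]), 'tcp_pos': array([ 0.22108193, -0.58400163,  0.25222174]), 'tcp_rot': array([[-4.66273398e-04,  3.53981025e-01, -9.35252488e-01],
       [ 1.84587940e-03, -9.35250692e-01, -3.53981265e-01],
       [-9.99998188e-01, -1.89141535e-03, -2.17323765e-04]]), 'contact_force': array([-0.87917539,  0.61015454, -0.73079133]), 'ft_torque': array([0.01975986, 0.00447152, 0.00681562]), 'finger_gap': 0.08527582656488061} 0.022
top {'K': array([[533.06917241,   0.        , 314.09455611],
       [  0.        , 533.06917241, 237.96272964],
       [  0.        ,   0.        ,   1.        ]]), 'distortion': array([0.04932028, 0.        , 0.        , 0.        , 0.        ]), 'R': array([[ 0.01688636, -0.99980395,  0.01033948],
       [-0.99340858, -0.01794914, -0.11321316],
       [ 0.11337655, -0.00835958, -0.99351692]]), 't': array([0.00088353, 0.67707791, 0.7152092 ])}
side {'K': array([[483.87587058,   0.        , 325.83964412],
       [  0.        , 483.87587058, 239.68864087],
       [  0.        ,   0.        ,   1.        ]]), 'distortion': array([-0.08679984,  0.        ,  0.        ,  0.        ,  0.        ]), 'R': array([[ 0.88113116, -0.47253191,  0.01792981],
       [-0.34431968, -0.66711953, -0.66060237],
       [ 0.32411703,  0.57590374, -0.75052184]]), 't': array([-0.59421565,  0.32330528,  0.48667516])}
```

View pics/top0.png

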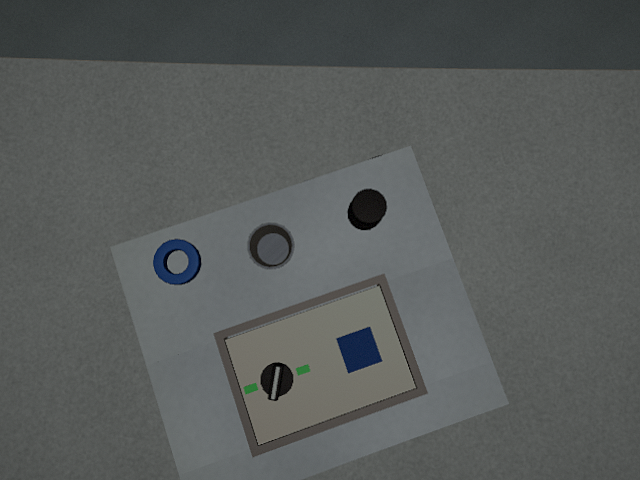

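View pics/side0.png

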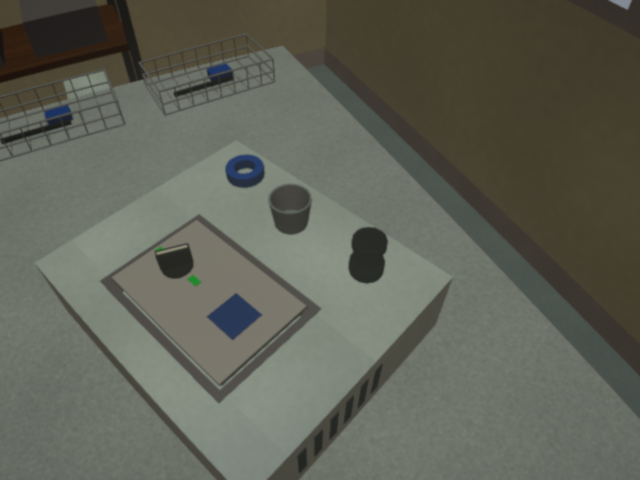

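The top view shows the fastener at about (277,380), the green marks at (251,389) and (303,370), and the pad at (359,350). The slot line runs from about (278,368) to (272,398). The bystanders are at (177,262), (271,246) and (367,209). Next I'll turn these pixels into positions.

```bash
cat > h.py <<'E'
import cv2,numpy as np
from station import arm
def px2w(n,uv,z):
    c=arm.camera_params(n)
    u=cv2.undistortPoints(np.array(uv,float).reshape(-1,1,2),c["K"],c["distortion"]).reshape(-1,2)
    R,t=c["R"],c["t"]; o=-R.T@t
    d=np.c_[u,np.ones(len(u))]@R
    return o+d*((z-o[2])/d[:,2])[:,None]
def blobs(m,amin=15):
    n,l,s,c=cv2.connectedComponentsWithStats(m.astype(np.uint8))
    return [(c[i],s[i,4],l==i) for i in range(1,n) if s[i,4]>=amin]
E
cat > meas.py <<'E'
from h import *
import sys
p=cv2.imread(sys.argv[1]); n=sys.argv[2]; zt=float(sys.argv[3])
h=cv2.cvtColor(p,cv2.COLOR_BGR2HSV)
g=blobs((abs(h[...,0].astype(int)-60)<15)&(h[...,1]>120)&(h[...,2]>70))
G=[]
for c,a,_ in g: w=px2w(n,c,zt)[0]; G.append(w); print("green",c,a,w.round(4))
b=blobs((abs(h[...,0].astype(int)-112)<12)&(h[...,1]>120)&(h[...,2]>40),300)
B=[]
for c,a,_ in b: w=px2w(n,c,zt)[0]; B.append(w); print("blue",c,a,w.round(4))
if len(G)==2:
    d=G[1]-G[0]; print("mid",((G[0]+G[1])/2).round(4),"dist",np.linalg.norm(d[:2]),"mark dir",np.degrees(np.arctan2(d[1],d[0])))
gc=np.mean([c for c,_,_ in g],0)
# slot line
y0,x0=int(gc[1])-40,int(gc[0])-40
roi=h[y0:y0+80,x0:x0+80]
cv2.imwrite(sys.argv[1].replace('.png','_roi.png'),cv2.resize(p[y0:y0+80,x0:x0+80],(560,560),interpolation=cv2.INTER_NEAREST))
print("roi",x0,y0)
E
python3 meas.py pics/top0.png top 0.128;python3 meas.py pics/side0.png side 0.128
```

```text
green [302.65116279 369.31395349] 86 [0.507  0.0246 0.128 ]
green [250.34090909 388.02272727] 88 [0.4843 0.0869 0.128 ]
blue [175.66577301 261.282395  ] 1119 [0.6348 0.1834 0.128 ]
blue [358.6496063  349.55748031] 1270 [ 0.5314 -0.0429  0.128 ]
mid [0.4956 0.0557 0.128 ] dist 0.06628253008501732 mark dir 110.02504652711124
roi 236 338
green [159.2 248.4] 15 [0.4839 0.0918 0.128 ]
green [193.57746479 279.95774648] 71 [0.5071 0.0246 0.128 ]
blue [244.12601626 167.44715447] 492 [0.6367 0.1878 0.128 ]
blue [233.84553571 315.81428571] 1120 [ 0.5316 -0.0439  0.128 ]
mid [0.4955 0.0582 0.128 ] dist 0.07106937711117978 mark dir -70.88888237160346
roi 136 224
```

View pics/top0_roi.png

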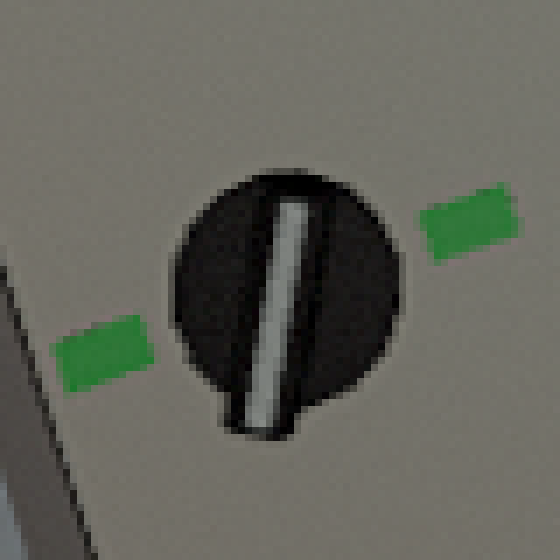

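```bash
cat >> h.py <<'E'
def plan(target,yaw_y,s=None):
    """shift/turn in tool axes from present measured pose to a tool-down pose with tool y at yaw (deg)"""
    from scipy.spatial.transform import Rotation as Ro
    s=s or arm.get_state()
    R=s["tcp_rot"];p=s["tcp_pos"]
    a=np.radians(yaw_y); y=np.array([np.cos(a),np.sin(a),0]); x=np.array([0,0,-1.]); T=np.c_[x,y,np.cross(x,y)]
    print("shift",(R.T@(np.array(target)-p)).round(4),"turn",Ro.from_matrix(R.T@T).as_rotvec().round(4),"F",s["contact_force"].round(1),"gap",round(s["finger_gap"],4),"clk",s["clock"])
    print("pos",p.round(4),"yaw",np.degrees(np.arctan2(R[1,1],R[0,1])).round(2),"x",R[:,0].round(4))
E
python3 - <<'E'
from h import *
a=px2w("top",[(278.3,367),(272.9,399.4)],0.158); d=a[0]-a[1]
print(a.mean(0),np.linalg.norm(d),np.degrees(np.arctan2(d[1],d[0])))
plan([.4955,.0556,.25],80)
print(arm.camera_params("top")["R"].T@-arm.camera_params("top")["t"])
E
```

```text
[0.49494081 0.05502992 0.158     ] 0.03647123655275928 -8.220036403084707
shift [ 0.0033 -0.5011 -0.483 ] turn [-2.6053e+00 -2.4000e-03  3.0000e-04] F [-0.6 -0.5 -0.2] gap 0.0857 clk 0.1
pos [ 0.2211 -0.5841  0.2523] yaw -69.27 x [-4.0e-04  1.7e-03 -1.0e+00]
[0.59151213 0.01901516 0.78721743]
```

>>> carry_out:
  targets:
    - [0, -0.04, -0.039, -0.18, 0, 0, 60]
    - [0, -0.08, -0.078, -0.36, 0, 0, 60]
    - [0, -0.12, -0.117, -0.54, 0, 0, 60]
    - [0, -0.16, -0.156, -0.72, 0, 0, 60]
    - [0, -0.2, -0.195, -0.9, 0, 0, 60]
    - [0, -0.24, -0.234, -1.08, 0, 0, 60]
    - [0, -0.28, -0.273, -1.26, 0, 0, 60]
    - [0, -0.32, -0.312, -1.44, 0, 0, 60]
    - [0, -0.36, -0.351, -1.62, 0, 0, 60]
    - [0, -0.4, -0.39, -1.8, 0, 0, 60]

```text
clock: 1.35
tcp_pos: [0.4446, -0.0706, 0.2532]
tcp_rot: [[0.0, 0.827, 0.562], [-0.0, 0.562, -0.827], [-1.0, 0.0, 0.0]]
contact_force: [0.4, -0.0, -0.0]
finger_gap: 0.0512
```

```bash
python3 -c "
from h import *
plan([.4955,.0556,.20],81.8)"
```

```text
shift [ 0.0532  0.113  -0.0758] turn [-8.308e-01  2.000e-04  0.000e+00] F [ 0.4 -0.  -0. ] gap 0.0512 clk 1.35
pos [ 0.4446 -0.0706  0.2532] yaw 34.2 x [ 1.e-04 -1.e-04 -1.e+00]
```

>>> carry_out:
  targets:
    - [0.005, 0.02, -0.013, -0.15, 0, 0, 50]
    - [0.01, 0.04, -0.027, -0.3, 0, 0, 50]
    - [0.02, 0.06, -0.04, -0.45, 0, 0, 50]
    - [0.03, 0.08, -0.053, -0.6, 0, 0, 50]
    - [0.04, 0.1, -0.067, -0.75, 0, 0, 50]
    - [0.05, 0.113, -0.076, -0.831, 0, 0, 50]
    - [0.053, 0.113, -0.076, -0.831, 0, 0, 50]
    - [0.053, 0.113, -0.076, -0.831, 0, 0, 50]
    - [0.053, 0.113, -0.076, -0.831, 0, 0, 50]
    - [0.053, 0.113, -0.076, -0.831, 0, 0, 50]

```text
clock: 2.6
tcp_pos: [0.496, 0.0532, 0.2008]
tcp_rot: [[0.001, 0.149, 0.989], [-0.0, 0.989, -0.149], [-1.0, 0.0, 0.001]]
contact_force: [0.1, 0.5, -0.3]
finger_gap: 0.0427
```

```bash
python3 -c "
from h import *
plan([.4955,.0556,.159],81.8)
for n in ('top','side'):
  p,d=arm.grab_frame(n); cv2.imwrite(f'pics/{n}1.png',p)
"
```

```text
shift [ 0.0418  0.0023 -0.0009] turn [-0.0069  0.0008 -0.    ] F [ 0.1  0.5 -0.3] gap 0.0427 clk 2.6
pos [0.496  0.0532 0.2008] yaw 81.4 x [ 8.e-04 -1.e-04 -1.e+00]
```

View pics/side1.png

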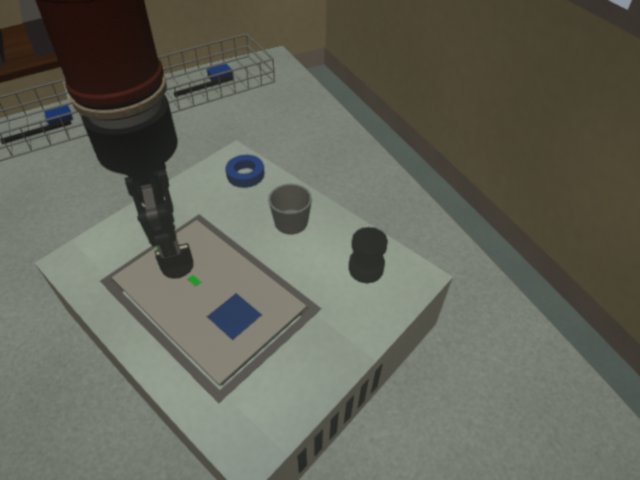

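The jaws hang over the fastener, at about (170,250) in the side view. I'll lower the tool and pinch.

>>> carry_out:
  targets:
    - [0.01, 0.001, -0.001, -0.007, 0, 0, 50]
    - [0.02, 0.002, -0.001, -0.007, 0, 0, 50]
    - [0.03, 0.002, -0.001, -0.007, 0, 0, 50]
    - [0.041, 0.002, -0.001, -0.007, 0, 0, 50]
    - [0.041, 0.002, -0.001, -0.007, 0, 0, 50]
    - [0.041, 0.002, -0.001, -0.007, 0, 0, 20]
    - [0.041, 0.002, -0.001, -0.007, 0, 0, 0]
    - [0.041, 0.002, -0.001, -0.007, 0, 0, 0]
    - [0.041, 0.002, -0.001, -0.007, 0, 0, 0]
    - [0.041, 0.002, -0.001, -0.007, 0, 0, 0]

```text
clock: 3.95
tcp_pos: [0.4956, 0.0557, 0.1598]
tcp_rot: [[0.001, 0.141, 0.99], [-0.0, 0.99, -0.141], [-1.0, -0.0, 0.001]]
contact_force: [-1.6, -0.7, 3.5]
finger_gap: 0.0107
```

```bash
python3 -c "
from h import *
plan([.4955,.0556,.159],20)
p,d=arm.grab_frame('side'); cv2.imwrite('pics/side2.png',p)
cv2.imwrite('pics/side2z.png',cv2.resize(p[200:330,100:260],None,fx=4,fy=4))
"
```

```text
shift [ 0.0008 -0.0001 -0.0001] turn [ 1.0799e+00  1.0000e-03 -6.0000e-04] F [-1.6 -0.7  3.5] gap 0.0107 clk 3.95
pos [0.4956 0.0557 0.1598] yaw 81.88 x [ 1.1e-03 -2.0e-04 -1.0e+00]
```

View pics/side2z.png

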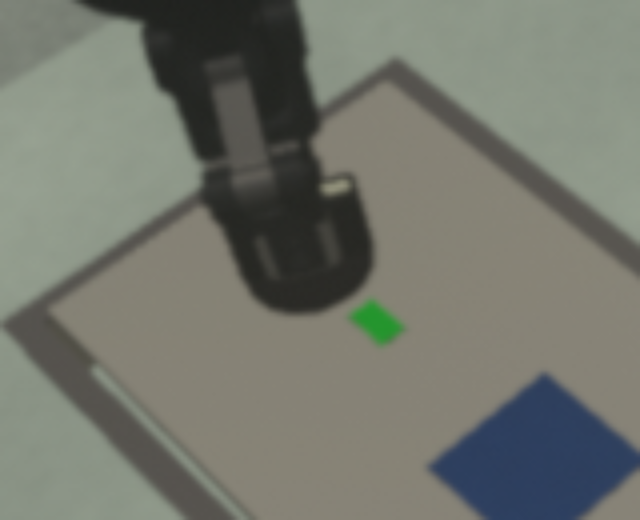

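Pinched: the gap is 10.7 mm, and the white slot line shows at the fingers' edge. I'll ease up 1 mm and turn 62° clockwise seen from above.

>>> carry_out:
  targets:
    - [-0.001, 0, 0, 0.13, 0, 0, 0]
    - [-0.001, 0, 0, 0.27, 0, 0, 0]
    - [-0.001, 0, 0, 0.4, 0, 0, 0]
    - [-0.001, 0, 0, 0.54, 0, 0, 0]
    - [-0.001, 0, 0, 0.68, 0, 0, 0]
    - [-0.001, 0, 0, 0.82, 0, 0, 0]
    - [-0.001, 0, 0, 0.95, 0, 0, 0]
    - [-0.001, 0, 0, 1.08, 0, 0, 0]
    - [-0.001, 0, 0, 1.08, 0, 0, 0]
    - [-0.001, 0, 0, 1.08, 0, 0, 0]

```text
clock: 5.25
tcp_pos: [0.4959, 0.0562, 0.1601]
tcp_rot: [[0.002, 0.939, 0.345], [0.001, 0.345, -0.939], [-1.0, 0.002, -0.0]]
contact_force: [5.2, 1.4, -3.9]
finger_gap: 0.0104
```

```bash
python3 -c "
from h import *
plan([.4955,.0556,.159],20)
p,d=arm.grab_frame('side'); cv2.imwrite('pics/side3.png',p)
cv2.imwrite('pics/side3z.png',cv2.resize(p[200:330,100:260],None,fx=4,fy=4))
"
```

```text
shift [ 0.0011 -0.0005  0.0004] turn [ 0.0028 -0.0001 -0.002 ] F [ 5.2  1.4 -3.9] gap 0.0104 clk 5.25
pos [0.4959 0.0562 0.1601] yaw 20.16 x [ 1.8e-03  8.0e-04 -1.0e+00]
```

View pics/side3z.png

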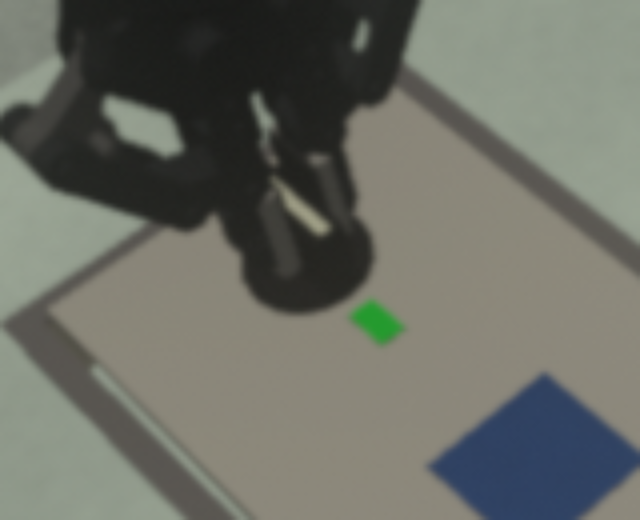

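The slot line now points at the near green mark. I'll open, lift, and move over the pad while checking.

>>> carry_out:
  targets:
    - [0, 0, 0, 0, 0, 0, 30]
    - [0, 0, 0, 0, 0, 0, 40]
    - [0, 0, 0, 0, 0, 0, 40]
    - [-0.02, 0, 0, 0, 0, 0, 40]
    - [-0.045, 0, 0, 0, 0, 0, 40]
    - [-0.05, 0, 0.02, 0, 0, 0, 40]
    - [-0.05, 0, 0.05, 0, 0, 0, 0]
    - [-0.05, 0, 0.08, 0, 0, 0, 0]
    - [-0.05, 0, 0.105, 0, 0, 0, 0]
    - [-0.05, 0, 0.105, 0, 0, 0, 0]

```text
clock: 6.55
tcp_pos: [0.5311, -0.0451, 0.2094]
tcp_rot: [[-0.001, 0.941, 0.339], [-0.0, 0.339, -0.941], [-1.0, -0.001, -0.0]]
contact_force: [-0.4, 0.5, 0.2]
finger_gap: 0.0001
```

```bash
python3 -c "
from h import *
plan([.5315,-.0432,.152],20)
for n in ('top','side'):
  p,d=arm.grab_frame(n); cv2.imwrite(f'pics/{n}4.png',p)
cv2.imwrite('pics/side4z.png',cv2.resize(p[200:330,100:260],None,fx=4,fy=4))
"; python3 meas.py pics/top4.png top 0.128
```

```text
shift [ 0.0574  0.0011 -0.0016] turn [-0.0028 -0.0002  0.0012] F [-0.4  0.5  0.2] gap 0.0001 clk 6.55
pos [ 0.5311 -0.0451  0.2094] yaw 19.84 x [-1.2e-03 -2.0e-04 -1.0e+00]
green [302.65116279 369.31395349] 86 [0.507  0.0246 0.128 ]
green [250.29885057 388.08045977] 87 [0.4842 0.0869 0.128 ]
blue [175.69866667 261.32888889] 1125 [0.6347 0.1833 0.128 ]
mid [0.4956 0.0557 0.128 ] dist 0.06635083905535474 mark dir 110.06567545760963
roi 236 338
```

View pics/top4.png

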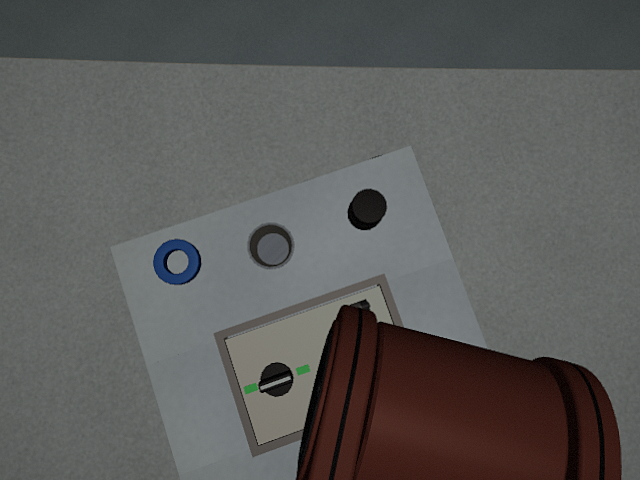

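View pics/side4z.png

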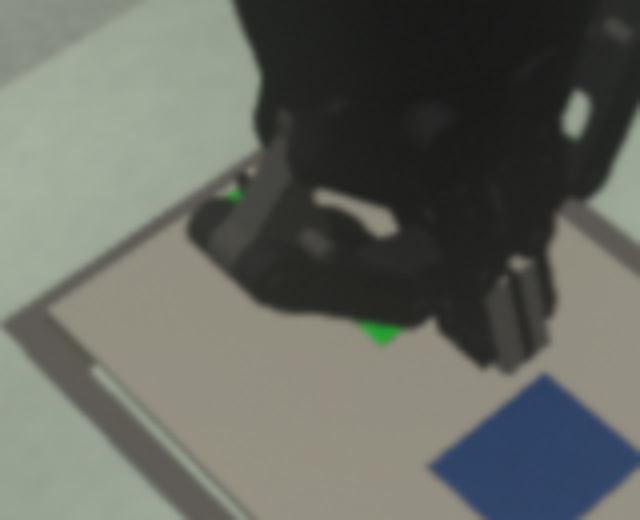

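```bash
python3 - <<'E'
from h import *
p=cv2.imread('pics/top4.png'); g=cv2.cvtColor(p,cv2.COLOR_BGR2GRAY)
m=np.zeros_like(g); cv2.circle(m,(276,381),15,1,-1)
b=max(blobs((m>0)&(g>110)),key=lambda t:t[1])
ys,xs=np.nonzero(b[2]); w=px2w("top",np.c_[xs,ys],.158)[:,:2]
vx,vy,x,y=cv2.fitLine(w.astype(np.float32),cv2.DIST_L2,0,.01,.01).ravel()
print(b[1],"line yaw",np.degrees(np.arctan2(vy,vx)),w.mean(0), "marks 110.05")
E
```

```text
94 line yaw -70.06787 [0.49595379 0.05468987] marks 110.05
```

View pics/top4_roi.png

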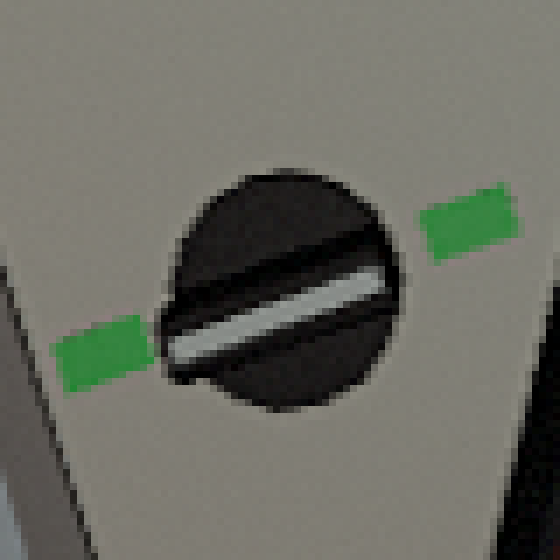

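The fastener is aligned: the slot line lies at 109.9° and the marks at 110.05°. The cover is still up. Now I'll press the pad.

>>> carry_out:
  targets:
    - [0.015, 0, 0, 0, 0, 0, 0]
    - [0.03, 0.001, -0.001, 0, 0, 0, 0]
    - [0.045, 0.001, -0.001, 0, 0, 0, 0]
    - [0.055, 0.001, -0.001, 0, 0, 0, 0]
    - [0.058, 0.001, -0.001, 0, 0, 0, 0]
    - [0.06, 0.001, -0.001, 0, 0, 0, 0]
    - [0.062, 0.001, -0.001, 0, 0, 0, 0]
    - [0.064, 0.001, -0.001, 0, 0, 0, 0]
    - [0.066, 0.001, -0.001, 0, 0, 0, 0]
    - [0.066, 0.001, -0.001, 0, 0, 0, 0]

```text
clock: 7.9
tcp_pos: [0.5321, -0.0417, 0.1456]
tcp_rot: [[0.001, 0.94, 0.342], [-0.0, 0.342, -0.94], [-1.0, 0.001, 0.001]]
contact_force: [-3.9, 1.1, 7.5]
finger_gap: -0.0001
```

```bash
python3 -c "
from h import *
plan([.5315,-.0432,.142],20)"
```

```text
shift [ 0.0036 -0.0011  0.0012] turn [-0.0001  0.0006 -0.0009] F [-3.9  1.1  7.5] gap -0.0001 clk 7.9
pos [ 0.5321 -0.0417  0.1456] yaw 20.0 x [ 1.e-03 -2.e-04 -1.e+00]
```

>>> carry_out:
  targets:
    - [0.001, 0, 0, 0, 0, 0, 0]
    - [0.002, 0, 0, 0, 0, 0, 0]
    - [0.003, 0, 0, 0, 0, 0, 0]
    - [0.004, 0, 0, 0, 0, 0, 0]
    - [0.005, 0, 0, 0, 0, 0, 0]
    - [0.005, 0, 0, 0, 0, 0, 0]
    - [0.005, 0, 0, 0, 0, 0, 0]
    - [0.005, 0, 0, 0, 0, 0, 0]
    - [0.005, 0, 0, 0, 0, 0, 0]
    - [0.005, 0, 0, 0, 0, 0, 0]

```text
clock: 9.15
tcp_pos: [0.5321, -0.0417, 0.142]
tcp_rot: [[0.001, 0.94, 0.342], [-0.0, 0.342, -0.94], [-1.0, 0.001, 0.001]]
contact_force: [-8.9, 1.6, 16.7]
finger_gap: -0.0001
```

```bash
python3 -c "
from h import *
plan([.5315,-.0432,.142],20)"
```

```text
shift [-0.     -0.0011  0.0012] turn [ 0.0001  0.0007 -0.0009] F [-8.9  1.6 16.7] gap -0.0001 clk 9.15
pos [ 0.5321 -0.0417  0.142 ] yaw 20.01 x [ 1.e-03 -4.e-04 -1.e+00]
```

>>> carry_out:
  targets:
    - [0.001, 0, 0, 0, 0, 0, 0]
    - [0.002, 0, 0, 0, 0, 0, 0]
    - [0.002, 0, 0, 0, 0, 0, 0]
    - [0.002, 0, 0, 0, 0, 0, 0]
    - [0.002, 0, 0, 0, 0, 0, 0]
    - [0.002, 0, 0, 0, 0, 0, 0]
    - [0.002, 0, 0, 0, 0, 0, 0]
    - [0.002, 0, 0, 0, 0, 0, 0]
    - [0.002, 0, 0, 0, 0, 0, 0]
    - [0.002, 0, 0, 0, 0, 0, 0]

```text
clock: 10.4
tcp_pos: [0.5322, -0.0416, 0.1418]
tcp_rot: [[0.001, 0.94, 0.342], [-0.001, 0.342, -0.94], [-1.0, 0.001, 0.001]]
contact_force: [-15.7, 3.0, 29.3]
finger_gap: -0.0001
```

```bash
python3 -c "
from h import *
plan([.5315,-.0432,.142],20)
for n in ('top','side'):
  p,d=arm.grab_frame(n); cv2.imwrite(f'pics/{n}5.png',p)
"; python3 meas.py pics/top5.png top 0.120; python3 - <<'E'
from h import *
p=cv2.imread('pics/top5.png'); g=cv2.cvtColor(p,cv2.COLOR_BGR2GRAY)
m=np.zeros_like(g); cv2.circle(m,(276,381),15,1,-1)
b=max(blobs((m>0)&(g>110)),key=lambda t:t[1])
ys,xs=np.nonzero(b[2]); w=px2w("top",np.c_[xs,ys],.150)[:,:2]
vx,vy,x,y=cv2.fitLine(w.astype(np.float32),cv2.DIST_L2,0,.01,.01).ravel()
print(b[1],"line yaw",np.degrees(np.arctan2(vy,vx)))
E
```

```text
shift [-0.0002 -0.0012  0.0012] turn [ 0.0003  0.0008 -0.0008] F [-15.7   3.   29.3] gap -0.0001 clk 10.4
pos [ 0.5322 -0.0416  0.1418] yaw 20.02 x [ 1.1e-03 -5.0e-04 -1.0e+00]
green [302.31168831 368.46753247] 77 [0.5069 0.0251 0.12  ]
green [251. 387.] 83 [0.4842 0.0869 0.12  ]
blue [175.71251109 261.32298137] 1127 [0.6352 0.1853 0.12  ]
mid [0.4955 0.056  0.12  ] dist 0.06589476011323749 mark dir 110.2077610673219
roi 236 337
94 line yaw -70.27161
```

View pics/side5.png

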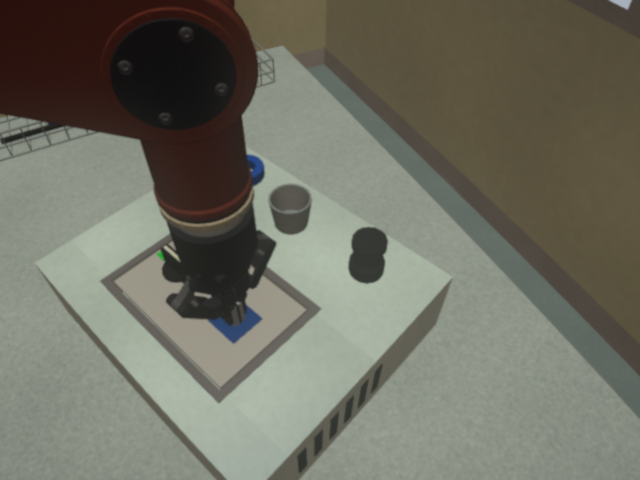

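View pics/top5.png

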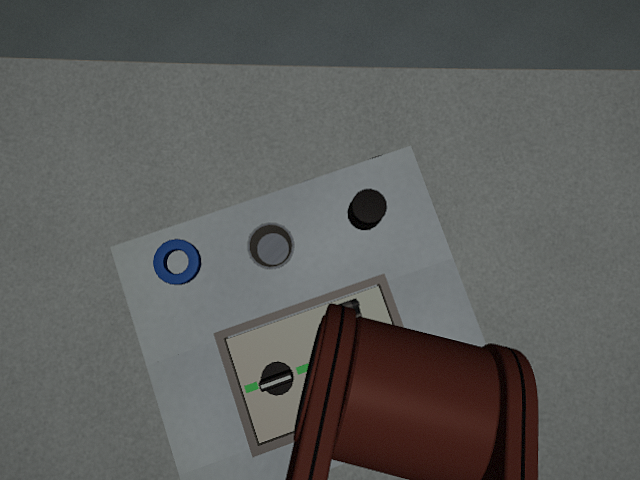

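The cover is on its hard stop: 12.6 N more moved it only 0.2 mm. Its light raised edge no longer shows in the side view. The slot line still lies on the marks (-70.3° against 110.2°), and the bystanders haven't moved. Handing in.

```bash
python3 -c "
from station import arm
print(arm.sign_off())"
```

```text
the job is handed in; nothing more can be done
None
```

The filter cover is closed and I handed the job in at about 10.5 s, with the arm still pressing the cover down. The sign-off gives no verdict.

- **Fastener:** I pinched the grip from above and turned it about 62° clockwise, then let go. The top camera put the slot line within about 0.2° of the green marks before I pressed. It was within about 0.5° afterwards.
- **Cover:** I then pushed the blue pad down with closed fingertips until it stopped. At the end the fingertips were at about 120 mm, which is flush. The last 12.6 N of push moved the cover only 0.2 mm, so it is on its hard stop. The raised edge is gone in the side view.
- **Forces:** The final push was 29 N downward, plus about 16 N sideways that built up as I pressed. The fingertips did not slip.
- **Before the turn:** While gripping I read about 3.5 N of light downward contact, so I lifted 1 mm before turning.
- **Bystanders:** The camera head, cup and ring stand where they were in the first picture.

The two cameras differed by about 5 mm on the far green mark, because the grip hid most of it in the side view. I used the top camera's value there, and none of the other checks disagreed.

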